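# Bridge two test pads with sprung tweezers

### The job

The toy's circuit board in the programming fixture only takes its program while its two bare round copper pads are bridged, so bridge them with the steel tweezers. Pull the tweezers up out of the tool block, squeeze them until their tips stand as far apart as the two pads, set one tip lightly in the middle of each pad and hold that gap steady for two seconds; finish while still holding the tweezers there, squeezed, with both tips on the pads. Leave the other two tools standing in the block and the two loose toy parts where they are.

Things in the scene. Friction and masses are not known exactly. Their poses are not given: they have to be found in the camera images.
- tweezers: Sprung steel tweezers, 106 mm long, 36 g, upright, tips down, in an end slot of the tool block. Origin midway between the tips at tip level; z up to the joined end (block 10 x 7.5 mm, z 95 to 106), y from tine b to tine a (squeezing direction). Two flat tines 2.5 mm thick, 10 mm wide, spread to an outward finger bend at z = 60 mm, the widest place (32.5 mm over the outsides when free).
- tine_a (a joint): Bend of the tine on the tweezers' +y side, rad: 0 free, grows as it is squeezed in, stop at 0.105. It turns about the x axis through z = 100 mm on the centre line, spring 2.5 N m/rad: its tip moves in 100 mm and its finger bend 40 mm per rad; a pinch at the bends takes about 62 N per rad. Distance between tip centres = 24 mm - 100 mm x (tine_a + tine_b).
- tine_b (a joint): The same for the tine on the tweezers' -y side.
- tip_a (a point): Centre of the end face of the +y tine's tip. The tines lean inwards below the finger bend; the last 26 mm are 4 mm wide (x) and 2.5 mm thick. Tip centres are 24 mm apart when free.
- tip_b (a point): Centre of the end face of the -y tine's tip.
- holder: Black tool block fixed to the bench, 146 x 54 x 40 mm (x, y, z); origin at the centre of its underside. Slots at x = -45 and +45 mm (11 mm in x, 34 in y), round 8 mm hole at x = 0, all 34 mm deep, floor 6 mm above the bench. The tweezers stand in one slot, their y along the block's y: finger bends 66 mm, top 112 mm above the bench. A scraper stands in the other.
- fixture: Programming fixture fixed to the bench: aluminium plate 130 x 100 x 14 mm, on it a green circuit board 80 x 60 mm, its top level and 30 mm above the bench. Origin at the centre of the underside. Two steel clamps on the board's long edges reach 37 mm, two upright capacitors at x = 30, y = +-20 mm reach 39 mm; within 15 mm of the pads nothing stands over 1 mm.
- pad_a (a point): Centre of the top of one bare round copper test pad, 6 mm across with a thin white ring, flush with the board top: at x = -10, y = +6 mm on the fixture, 30 mm above the bench.
- pad_b (a point): Centre of the other, equal pad, at x = -10, y = -6 mm on the fixture: the pads are 12 mm apart, along the fixture's y. Either tip may go on either pad.
- scraper: Bystander: flat grey plastic scraper, 30 x 9 x 100 mm, standing in the other end slot. Origin at the centre of its lower end.
- screwdriver: Bystander: small screwdriver, blade down in the middle hole; round black handle 20 mm across and 55 mm tall standing on the block's top, up to 95 mm above the bench. Origin at the lower end of the handle.
- toy_shell: Bystander: loose oval pink plastic half shell, open side up, 99 x 69 x 16 mm. Origin at the centre of its underside.
- toy_barrel: Bystander: loose pink plastic lamp barrel standing upright, 38 mm across, 37 mm tall. Origin at the centre of its underside.
Mind the look-alikes: they are no part of the job. What is shaped like the tweezers but pink or yellow is not meant. Several things look just like the holder: the one meant starts farthest from the robot's base.

How it is judged:
By the outcome, as a careful person would: the job done as asked, in the order asked, and still so for the second after the job is handed in, while the arm keeps its last pose, push and grip.
It also fails if it takes over 48 s, if anything falls off the work surface, if the arm or the gripper's body presses on something with over 40 N, if the wrist force passes 120 N, or if a joint passes its speed limit or range.

### The arm

A 6-joint arm with a two-finger parallel gripper is mounted at the origin on the work surface. World frame = base frame: x ahead of the robot, y to its left, z up, the work surface at z = 0. Lengths are in m, angles in rad, forces in N, time in s.
With the tool pointing down it reaches from about 0.275 to 0.975 m from the base axis. Payload 8.4 kg.
Tool frame: the origin (TCP) lies between the finger pads; the fingertips stand 14 mm ahead of it and the grasp point (between the pads) lies 5 mm behind it (robot.nose_length is the distance from the TCP to the fingertips, in m); z points along the fingers, y is the line along which they close (so a half turn about z gives the same grasp; the last joint's range is limited). The gripper opens to 92 mm and grips with 3 to 60 N. Pads are 20 mm wide; open, the fingers measure 128 mm over their backs; the gripper's body (75 mm by 189 mm) begins 69 mm behind the grasp point.
Start: joints at [-1.133, 0.353, 1.633, -0, 1.155, -0.002], TCP at [0.266, -0.566, 0.229] pointing down, gripper open.
Joint ranges: [-2.63, 2.63], [-0.92, 2.1], [0.06, 2.66], [-1.3, 4.44], [0, 2.69], [-3.02, 3.02]. Speed limits (rad/s): [2.22, 2.22, 2.79, 3.14, 3.14, 3.14].

### API

Orientations are given as a rotation vector (axis times angle).
In Python, from rig import robot gives the robot as it stands.
- The arm moves only by the shell command python3 -m pendant 'ROWS' [FORCE]. ROWS is JSON, one flat list of numbers, 5 for each row, row after row: the shift along the tool's x, y, z in m, then the turn about the tool's z in degrees, then the closure, from 0 (fully open) to 1 (shut). A call has 1 to 8 rows; each row is the pose to reach, as a shift and turn from the pose commanded when the call began, along the tool's axes at that moment; what a row does not reach only later rows make up. A row lasts 1/8 s, in which the tool goes at most 62.5 mm and 10.7 degrees, less where a joint would pass 70% of its speed; a pose out of reach is approached as far as the arm can. A call with a gripper value outside its range is refused whole. The fingers move at their own pace and stop on an object; FORCE is the grip in N (left out, the last holds). Time passes only in rows, so rows that repeat a pose let the fingers close. It gives the time, the measured TCP pose, the force, the opening and the grip force at its end, in the units of the state.
- robot.read_state(): the state, without advancing time (a new reading comes with each control period).
- robot.grab_frame(name): name is "scene" or "top" or "wrist"; returns (picture, depth): 384x512x3 uint8, red, green, blue; 384x512 float32, m along the optical axis (not along the pixel's ray), 0 where there is no reading.
- robot.camera_info(name): a dict with "K" (3x3 intrinsics, pixels), "camera_from_world" (4x4, takes a point from world to camera coordinates); the wrist camera has in their place "hand_eye" (4x4, takes a point from camera to tool coordinates, whose origin is the TCP and whose axes are the flange's). Camera axes: x right, y up, looking along -z (the intrinsics and any distortion apply to the point x, -y, -z); pixel columns grow to the right and rows downward; lengths in m; the calibration is good to about 2 mm. A picture is of the moment at which its call begins: read the wrist's pose just before it. camera_info takes no time and is no camera call.
- robot.close_job(): hands the job in; it is judged then, once.
The state is a dict: "clock": time; "qpos": joint angles; "joint_vel": joint speeds; "effort": joint torques, N m; "tcp_pos": TCP position; "ee_rot": TCP orientation; "contact_force": force on the tool from outside, world axes, zero at the start; "ft_torque": the same for the moment, N m; "opening": opening from 0.0 (shut) to 1.0 (fully open); "finger_force": force on a finger pad.
Only numpy, scipy, OpenCV 4.12 (cv2) and the standard library are available. Lean on these libraries where they do the work, as an engineer would, in place of code of your own. Each camera call takes 0.05 s, during which the arm holds its last target. There are 200 camera calls.

## Working session

There is one attempt and no reset: what is moved stays moved. The work goes in short steps, Python scripts to look and compute and a shell command to move; the robot and the scene stay as the last step left them, time stands still between calls to the robot, and variables do not carry over. Pictures are saved under pics/ and viewed, at most 12 in all, crops included, and the job is handed in when it is done.

```bash
ls; mkdir -p pics
cat > h.py <<'E'
import numpy as np, cv2
from rig import robot
from scipy.spatial.transform import Rotation as R
def shot(n):
    s=robot.read_state(); rgb,d=robot.grab_frame(n); c=robot.camera_info(n)
    if n=="wrist":
        T=np.eye(4);T[:3,:3]=R.from_rotvec(s["ee_rot"]).as_matrix();T[:3,3]=s["tcp_pos"]
        W=T@np.array(c["hand_eye"])
    else: W=np.linalg.inv(np.array(c["camera_from_world"]))
    return rgb,d,np.array(c["K"]),W,c
def ray(uv,K,W,c):
    uv=np.array(uv,float).reshape(-1,1,2); D=c.get("dist",c.get("distortion"))
    D=None if D is None else np.array(D,float)
    p=cv2.undistortPoints(uv,K,D)[:,0]
    return W[:3,3], np.c_[p[:,0],-p[:,1],-np.ones(len(p))]@W[:3,:3].T
def onplane(uv,z,K,W,c):
    o,r=ray(uv,K,W,c); return o+r*((z-o[2])/r[:,2])[:,None]
def cloud(d,K,W,c):
    h,w=d.shape; u,v=np.meshgrid(np.arange(w),np.arange(h))
    o,r=ray(np.c_[u.ravel(),v.ravel()],K,W,c)
    return (o+r*d.reshape(-1,1)).reshape(h,w,3)
E
python3 - <<'E'
from h import *
s=robot.read_state(); print(s)
for n in ["top","scene","wrist"]:
    rgb,d,K,W,c=shot(n); print(n,{k:np.round(v,4).tolist() if not isinstance(v,str) else v for k,v in c.items()})
    np.savez(f"{n}0.npz",rgb=rgb,d=d)
    cv2.imwrite(f"pics/{n}0.png",rgb[...,::-1])
E
```

```text
pics
{'clock': 0.0, 'qpos': array([-1.13338783e+00,  3.53640417e-01,  1.63411286e+00, -3.46220178e-05,
        1.15519759e+00, -2.39686772e-03]), 'joint_vel': array([-1.32464317e-03,  8.39654065e-04,  6.38338092e-04, -1.50534530e-03,
       -6.91102371e-05, -5.38202930e-04]), 'effort': array([ 3.91041649e-04, -5.93835068e+01, -3.34209430e+01,  6.98282174e-02,
        2.33504840e-02, -1.73308345e-04]), 'tcp_pos': array([ 0.26589663, -0.5651034 ,  0.22787761]), 'ee_rot': array([-3.06464652e+00, -6.85023849e-01,  5.08747855e-04]), 'contact_force': array([ 0.42532593, -0.3898725 ,  0.03076034]), 'ft_torque': array([-0.03186212, -0.0497255 , -0.02727183]), 'finger_force': 0.0, 'opening': 0.9980999432687192}
top {'K': [[468.8208, 0.0, 257.8728], [0.0, 468.8208, 194.2737], [0.0, 0.0, 1.0]], 'camera_from_world': [[-0.0039, -0.9999, -0.0126, 0.049], [0.9891, -0.0057, 0.1469, -0.5052], [-0.147, -0.0119, 0.9891, -1.0727], [0.0, 0.0, 0.0, 1.0]]}
scene {'K': [[414.8382, 0.0, 256.2795], [0.0, 414.8382, 192.0025], [0.0, 0.0, 1.0]], 'camera_from_world': [[-0.541, 0.841, 0.0017, 0.2387], [-0.523, -0.338, 0.7825, 0.2212], [0.6587, 0.4224, 0.6227, -1.308], [0.0, 0.0, 0.0, 1.0]]}
wrist {'K': [[265.0709, 0.0, 254.294], [0.0, 265.0709, 193.2722], [0.0, 0.0, 1.0]], 'hand_eye': [[0.0007, 0.9671, 0.2545, 0.0721], [1.0, -0.0008, 0.0005, 0.0001], [0.0007, 0.2545, -0.9671, -0.156], [0.0, 0.0, 0.0, 1.0]]}
```

View pics/top0.png

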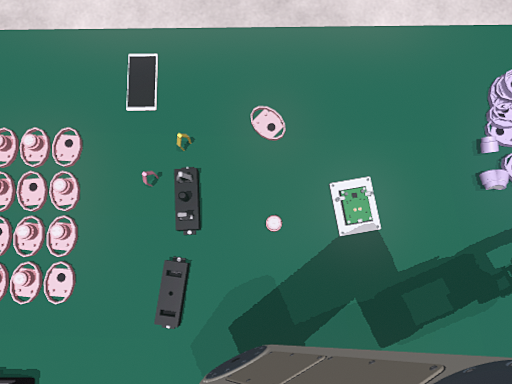

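View pics/scene0.png

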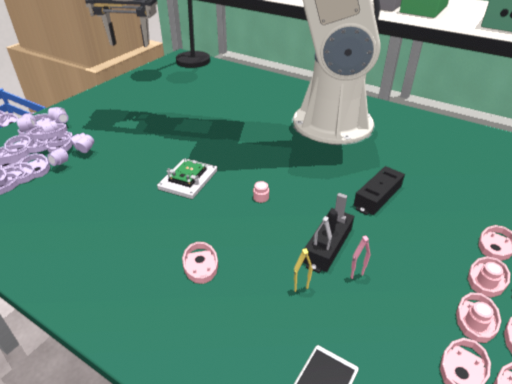

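Top: the holder with tools is at (187,198), with an empty look-alike at (172,292) and the fixture board at (357,205). Next I'll enlarge both of these and fit them.

Run:
```python
from h import *
a=np.load("top0.npz")["rgb"];b=np.load("scene0.npz")["rgb"]
f=lambda im,x,y,w,h:cv2.resize(im[y:y+h,x:x+w],(400,300),interpolation=cv2.INTER_CUBIC)
m=np.vstack([np.hstack([f(a,140,160,96,72),f(a,317,173,80,60)]),np.hstack([f(b,280,180,120,90),f(b,150,150,80,60)])])
cv2.imwrite("pics/m1.png",m[...,::-1])
c=robot.camera_info("top");K=np.array(c["K"]);W=np.linalg.inv(c["camera_from_world"])
P=cloud(np.load("top0.npz")["d"],K,W,c)
hsv=cv2.cvtColor(a,cv2.COLOR_RGB2HSV)
h=((P[...,2]>.035)&(P[...,2]<.047)&(hsv[...,2]<90)).astype(np.uint8)
def fit(mask,x,y,w,hh,z):
    k=np.zeros_like(mask);k[y:y+hh,x:x+w]=mask[y:y+hh,x:x+w]
    n,l,s,_=cv2.connectedComponentsWithStats(k);i=1+np.argmax(s[1:,4])
    vv,uu=np.where(l==i);Q=onplane(np.c_[uu,vv],z,K,W,c)[:,:2]
    r=cv2.minAreaRect((Q*1000).astype(np.float32));print(s[i],r)
fit(h,160,155,60,90,.04)
for x,y in[(172,292)]:print(onplane([[x,y]],.04,K,W,c))
g=cv2.inRange(hsv,(45,100,90),(75,255,255))//255
fit(g,325,170,65,75,.03)
al=((P[...,2]>.008)&(P[...,2]<.05)).astype(np.uint8)
fit(al,320,165,70,80,.014)
print("tall in holder")
S=P[160:240,165:210].reshape(-1,3);S=S[S[:,2]>.055]
print(np.round(S[np.argsort(S[:,0])],3).tolist()[::4])
```

```text
[ 174  168   25   62 1060] ((495.9303894042969, 216.8509521484375), (146.24200439453125, 54.211063385009766), 2.8576574325561523)
[[0.27923341 0.24468446 0.04      ]]
[341 187  31  37 681] ((479.8815612792969, -185.4095001220703), (80.58740234375, 59.893348693847656), 9.630091667175293)
[ 329  177   52   59 2221] ((479.3191833496094, -184.48382568359375), (129.84063720703125, 100.51504516601562), 9.515000343322754)
tall in holder
[[0.342, 0.033, 1.136], [0.342, 0.033, 1.136], [0.342, 0.033, 1.136], [0.342, 0.033, 1.136], [0.447, 0.218, 0.093], [0.447, 0.216, 0.068], [0.447, 0.21, 0.09], [0.447, 0.207, 0.065], [0.448, 0.221, 0.105], [0.448, 0.207, 0.103], [0.448, 0.206, 0.1], [0.45, 0.211, 0.108], [0.45, 0.209, 0.105], [0.45, 0.221, 0.104], [0.452, 0.207, 0.107], [0.452, 0.225, 0.106], [0.452, 0.216, 0.103], [0.454, 0.218, 0.108], [0.454, 0.209, 0.105], [0.455, 0.221, 0.104], [0.487, 0.219, 0.081], [0.488, 0.222, 0.091], [0.488, 0.213, 0.088], [0.489, 0.221, 0.096], [0.49, 0.212, 0.092], [0.491, 0.209, 0.086], [0.492, 0.221, 0.094], [0.492, 0.217, 0.093], [0.493, 0.211, 0.1], [0.494, 0.21, 0.093], [0.495, 0.217, 0.091], [0.496, 0.221, 0.096], [0.496, 0.21, 0.093], [0.497, 0.209, 0.056], [0.499, 0.217, 0.094], [0.499, 0.209, 0.075], [0.501, 0.214, 0.097], [0.501, 0.217, 0.093], [0.504, 0.219, 0.092], [0.536, 0.223, 0.103], [0.537, 0.21, 0.086], [0.537, 0.212, 0.097], [0.537, 0.212, 0.083], [0.538, 0.216, 0.105], [0.539, 0.212, 0.088], [0.539, 0.217, 0.11], [0.54, 0.208, 0.083], [0.54, 0.206, 0.066], [0.541, 0.223, 0.113], [0.541, 0.212, 0.098], [0.542, 0.21, 0.083], [0.543, 0.236, 0.067], [0.543, 0.217, 0.112], [0.544, 0.21, 0.086], [0.544, 0.231, 0.082], [0.545, 0.219, 0.115], [0.546, 0.205, 0.062], [0.547, 0.215, 0.095]]
```

View pics/m1.png

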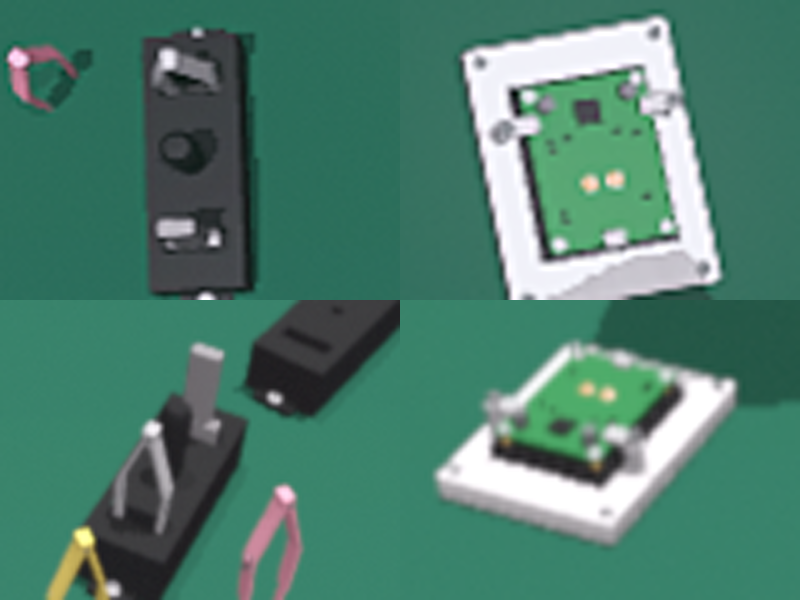

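The tweezers stand in the far (+x) slot, at (183,175) in the top image. The pads are the two copper dots near (358,209), on the robot side of the board, so fixture +x points away from the robot.

```bash
cat >> h.py <<'E'
def shift(target,yaw=None):
    s=robot.read_state(); M=R.from_rotvec(s["ee_rot"]).as_matrix()
    t=M.T@(np.array(target)-s["tcp_pos"]); a=np.degrees(np.arctan2(M[1,0],M[0,0]))
    print("tcp",s["tcp_pos"].round(4),"toolx yaw",a.round(2),"z",M[:,2].round(4),"shift mm",(t*1000).round(1),"turn",None if yaw is None else round(a-yaw,2))
E
python3 - <<'E'
from h import *
shift([.541,.219,.21],2.86)
rgb=np.load("top0.npz")["rgb"]
c=robot.camera_info("top");K=np.array(c["K"]);W=np.linalg.inv(c["camera_from_world"])
hsv=cv2.cvtColor(rgb,cv2.COLOR_RGB2HSV)[195:225,340:375]
m=cv2.inRange(hsv,(3,40,120),(25,255,255)); n,l,s,ce=cv2.connectedComponentsWithStats(m)
print(s,ce+[340,195],onplane(ce[1:]+[340,195],.03,K,W,c))
E
```

```text
tcp [ 0.2659 -0.5652  0.228 ] toolx yaw 25.2 z [-5.e-04  1.e-03 -1.e+00] shift mm [ 582.7 -592.4   18.7] turn 22.34
[[   0    0   35   30 1036]
 [  18   13    4    2    7]
 [  13   14    4    2    7]] [[356.99710425 209.50772201]
 [359.71428571 208.42857143]
 [354.71428571 209.42857143]] [[ 0.47130469 -0.19438176  0.03      ]
 [ 0.46898588 -0.1824926   0.03      ]]
```

```bash
python3 -m pendant '[0.036,-0.037,0,1.4,0, 0.072,-0.074,0,2.8,0, 0.108,-0.111,0,4.2,0, 0.144,-0.148,0,5.6,0, 0.180,-0.185,0,7,0, 0.216,-0.222,0,8.4,0, 0.252,-0.259,0,9.8,0, 0.288,-0.296,0,11.2,0]' && python3 -c "
from h import *
shift([.541,.219,.21],2.86)"
```

```text
clock: 1.15
tcp_pos: [0.4009, -0.1735, 0.2287]
ee_rot: [3.118, 0.381, 0.0]
contact_force: [1.0, -0.6, -0.1]
opening: 1.0
finger_force: 0.0
tcp [ 0.4009 -0.1735  0.2287] toolx yaw 13.94 z [ 3.e-04 -1.e-04 -1.e+00] shift mm [ 230.5 -347.2   18.7] turn 11.08
```

```bash
python3 -m pendant '[0.030,-0.045,0,1.4,0, 0.060,-0.09,0,2.8,0, 0.09,-0.135,0,4.2,0, 0.12,-0.18,0,5.6,0, 0.150,-0.225,0.005,7,0, 0.18,-0.270,0.01,8.4,0, 0.21,-0.315,0.015,9.8,0, 0.230,-0.347,0.018,11.1,0]' && python3 -m pendant '[0,0,0,0,0,0,0,0,0,0]'
python3 - <<'E'
from h import *
shift([.541,.219,.061],2.86)
rgb,d,K,W,c=shot("wrist")
cv2.imwrite("pics/w1.png",cv2.resize(rgb,(768,576),interpolation=cv2.INTER_CUBIC)[...,::-1])
P=cloud(d,K,W,c)
for lo,hi in[(.1,.125),(.06,.072)]:
    m=(P[...,2]>lo)&(P[...,2]<hi)&(P[...,0]>.515)&(P[...,0]<.58)&(abs(P[...,1]-.219)<.04)
    v,u=np.where(m); 
    if len(v): print(lo,len(v),u.min(),u.max(),v.min(),v.max(),P[m].mean(0),P[m].min(0),P[m].max(0))
E
```

```text
clock: 2.15
tcp_pos: [0.5402, 0.2195, 0.21]
ee_rot: [3.141, 0.08, -0.001]
contact_force: [0.7, 0.4, 0.4]
opening: 1.0
finger_force: 0.0
clock: 2.4
tcp_pos: [0.5393, 0.2167, 0.2102]
ee_rot: [3.14, 0.081, -0.002]
contact_force: [-0.3, 0.4, -0.1]
opening: 1.002
finger_force: 0.0
tcp [0.5393 0.2167 0.2102] toolx yaw 2.94 z [-1.1e-03 -8.0e-04 -1.0e+00] shift mm [  2.   -2.3 149.2] turn 0.08
0.1 112 248 257 189 200 [0.54211332 0.21886824 0.10888468] [0.53639626 0.2139849  0.1005101 ] [0.54641575 0.22372829 0.11292663]
0.06 30 239 266 181 191 [0.54154997 0.22192627 0.06857111] [0.5353468  0.20325991 0.06094262] [0.54682619 0.23485033 0.07194905]
```

View pics/w1.png

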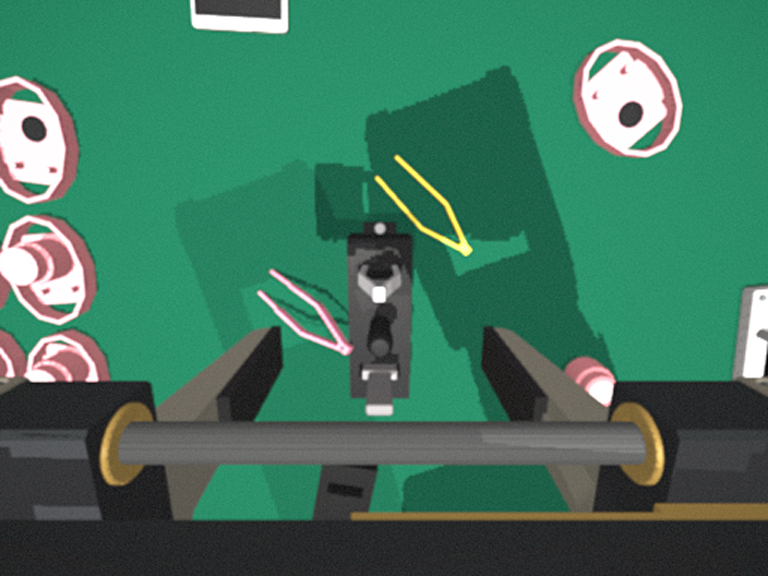

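The wrist view shows the tweezers' joined end at (379,294), midway between the fingers. Before descending I need to know where the pink and yellow look-alikes are relative to the finger swathe.

Run:
```python
from h import *
rgb,d,K,W,c=shot("wrist"); P=cloud(d,K,W,c)
hsv=cv2.cvtColor(rgb,cv2.COLOR_RGB2HSV)
for nm,lo,hi,box in[("pink",(165,60,80),(180,255,255),(165,175,240,240)),("yel",(20,120,120),(35,255,255),(240,95,330,175))]:
    m=cv2.inRange(hsv,lo,hi)>0; k=np.zeros_like(m);x0,y0,x1,y1=box;k[y0:y1,x0:x1]=m[y0:y1,x0:x1]
    Q=P[k];print(nm,len(Q),Q.min(0).round(3),Q.max(0).round(3))
    for a,b in[(-.02,.02),(.02,.05),(.05,.08),(.08,.13)]:
        q=Q[(Q[:,2]>a)&(Q[:,2]<b)]
        if len(q):print(a,q.min(0).round(3),q.max(0).round(3))
shift([.5415,.219,.061],2.86)
```

```text
pink 298 [ 0.45   0.239 -0.002] [0.529 0.331 0.05 ]
-0.02 [ 0.45   0.246 -0.002] [0.529 0.331 0.02 ]
0.02 [0.467 0.239 0.02 ] [0.513 0.3   0.05 ]
yel 577 [ 0.554  0.136 -0.002] [0.638 0.228 0.366]
-0.02 [ 0.554  0.136 -0.002] [0.638 0.228 0.012]
tcp [0.5395 0.2162 0.2106] toolx yaw 2.86 z [-3.e-04 -3.e-04 -1.e+00] shift mm [  2.2  -2.8 149.6] turn -0.0
```

Run:
```python
from h import *
rgb,d,K,W,c=shot("wrist"); 
t=robot.camera_info("top");Kt=np.array(t["K"]);Wt=np.linalg.inv(t["camera_from_world"])
a=np.load("top0.npz")["rgb"]
cv2.imwrite("pics/m2.png",np.hstack([cv2.resize(a[125:195,135:205],(400,400),interpolation=cv2.INTER_CUBIC),cv2.resize(rgb[95:245,160:320],(400,375),interpolation=cv2.INTER_CUBIC)[:375].copy() if 0 else cv2.resize(rgb[95:255,160:320],(400,400),interpolation=cv2.INTER_CUBIC)])[...,::-1])
def tri(u,v):
    o,r=ray([u],K,W,c);p,q=ray([v],Kt,Wt,t);r=r[0];q=q[0]
    s=np.linalg.lstsq(np.c_[r,-q],p-o,rcond=None)[0];A=o+s[0]*r;B=p+s[1]*q
    return ((A+B)/2).round(3),np.linalg.norm(A-B).round(4)
print("pink",tri((230,233),(144.3,174)),"yel",tri((312,166),(181,136)))
P=cloud(d,K,W,c); print(P[231:235,228:232,:].reshape(-1,3).round(3)[::4],P[165:168,310:313].reshape(-1,3).round(3)[::3])
```

```text
pink (array([0.53 , 0.254, 0.198]), np.float64(0.0445)) yel (array([0.593, 0.193, 0.244]), np.float64(0.0033))
[[0.476 0.247 0.049]
 [0.475 0.247 0.049]
 [0.473 0.247 0.049]
 [0.472 0.247 0.049]] [[0.561 0.142 0.011]
 [0.56  0.142 0.011]
 [0.558 0.142 0.01 ]]
```

View pics/m2.png

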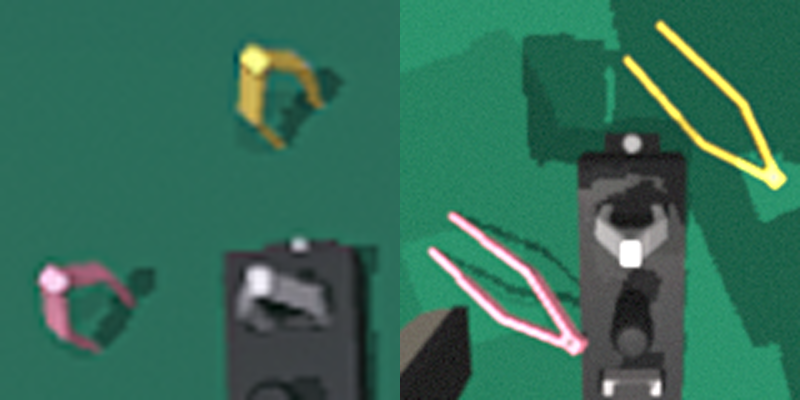

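Between the two views the loose pink and yellow look-alikes toppled over. The arm was nowhere near them, and the pink one now leans on the block. They don't reach the finger swathe at the tweezers' x, so I'll pre-close the fingers to about 50 mm and descend.

```bash
python3 -m pendant '[0.002,-0.0028,0,0,0.45, 0.002,-0.0028,0.02,0,0.45, 0.002,-0.0028,0.04,0,0.45, 0.002,-0.0028,0.06,0,0.45, 0.002,-0.0028,0.06,0,0.45, 0.002,-0.0028,0.06,0,0.45]' 10
python3 - <<'E'
from h import *
shift([.5415,.219,.061],2.86)
rgb,d,K,W,c=shot("wrist")
cv2.imwrite("pics/w2.png",cv2.resize(rgb[100:340,130:390],(780,600*780//780),interpolation=cv2.INTER_CUBIC)[...,::-1])
P=cloud(d,K,W,c)
m=(P[...,2]>.1)&(P[...,2]<.125)&(P[...,0]>.525)&(P[...,0]<.58)&(abs(P[...,1]-.219)<.02)
print(m.sum(),P[m].mean(0),P[m].min(0),P[m].max(0))
E
```

```text
clock: 3.3
tcp_pos: [0.5423, 0.2202, 0.1514]
ee_rot: [-3.14, -0.079, -0.001]
contact_force: [0.2, 0.6, -0.8]
opening: 0.55
finger_force: 0.0
tcp [0.5423 0.2202 0.1514] toolx yaw 2.88 z [ 9.e-04  4.e-04 -1.e+00] shift mm [-0.9  1.2 90.4] turn 0.02
185 [0.54062287 0.2188954  0.10817014] [0.53432082 0.21365146 0.1000514 ] [0.54502112 0.22409946 0.11349246]
```

View pics/w2.png

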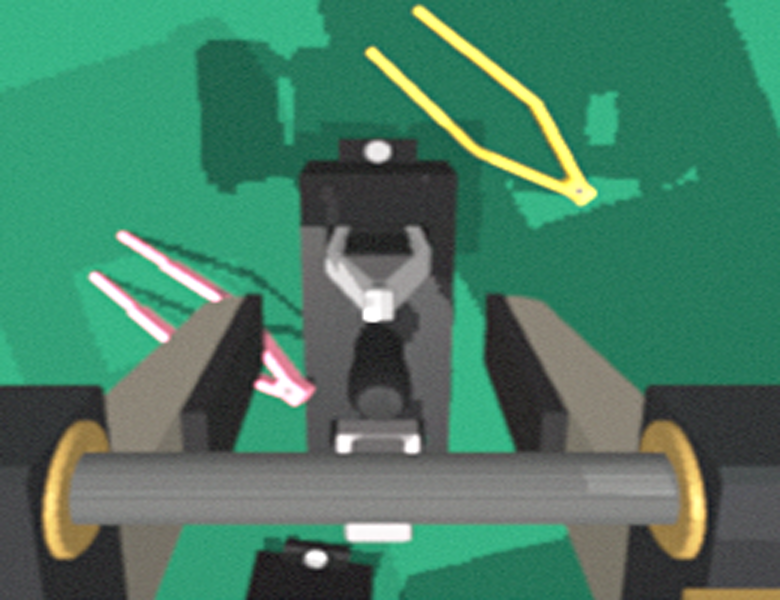

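The tweezers are centred between the fingers: joined end at x=378, finger inner edges at 262 and 487. I'll descend and grip lightly.

```bash
python3 -m pendant '[-0.0005,0.001,0.03,0,0.45, -0.0005,0.001,0.06,0,0.45, -0.0005,0.001,0.08,0,0.45, -0.0005,0.001,0.09,0,0.45, -0.0005,0.001,0.09,0,0.45, -0.0005,0.001,0.09,0,0.45]' && python3 -c "
from h import *
shift([.5412,.219,.061],2.86)" && python3 -m pendant '[0,0,0,0,0.62, 0,0,0,0,0.67, 0,0,0,0,0.68, 0,0,0,0,0.68, 0,0,0,0,0.68, 0,0,0,0,0.68]' 15
```

```text
clock: 4.1
tcp_pos: [0.542, 0.2194, 0.0616]
ee_rot: [-3.14, -0.079, -0.002]
contact_force: [0.5, 0.7, 0.3]
opening: 0.549
finger_force: 0.0
tcp [0.542  0.2194 0.0616] toolx yaw 2.89 z [ 1.4e-03  6.0e-04 -1.0e+00] shift mm [-0.9  0.4  0.6] turn 0.03
clock: 4.85
tcp_pos: [0.5415, 0.2192, 0.0607]
ee_rot: [-3.14, -0.079, -0.001]
contact_force: [0.4, 0.4, 3.2]
opening: 0.321
finger_force: 3.3
```

```bash
python3 -m pendant '[0,0,-0.01,0,0.68, 0,0,-0.025,0,0.68, 0,0,-0.045,0,0.68, 0,0,-0.07,0,0.68, 0,0,-0.095,0,0.68, 0,0,-0.12,0,0.68, 0,0,-0.13,0,0.68, 0,0,-0.13,0,0.68]' 15 && python3 -m pendant '[0,0,0,0,0.69,0,0,0,0,0.695, 0,0,0,0,0.695,0,0,0,0,0.695]' 15
python3 - <<'E'
from h import *
shift([.470,-.188,.191],9.6)
rgb,d,K,W,c=shot("wrist")
cv2.imwrite("pics/w3.png",cv2.resize(rgb[100:340,130:390],(780,600),interpolation=cv2.INTER_CUBIC)[...,::-1])
E
```

```text
clock: 5.85
tcp_pos: [0.5416, 0.2192, 0.1914]
ee_rot: [-3.14, -0.079, -0.002]
contact_force: [-0.2, -0.1, 0.0]
opening: 0.32
finger_force: 2.1
clock: 6.35
tcp_pos: [0.5412, 0.2191, 0.1902]
ee_rot: [3.14, 0.079, -0.001]
contact_force: [0.3, -0.6, -1.3]
opening: 0.308
finger_force: 3.0
tcp [0.5412 0.2191 0.1902] toolx yaw 2.9 z [-5.e-04 -2.e-04 -1.e+00] shift mm [-91.7 403.   -0.6] turn -6.7
```

View pics/w3.png

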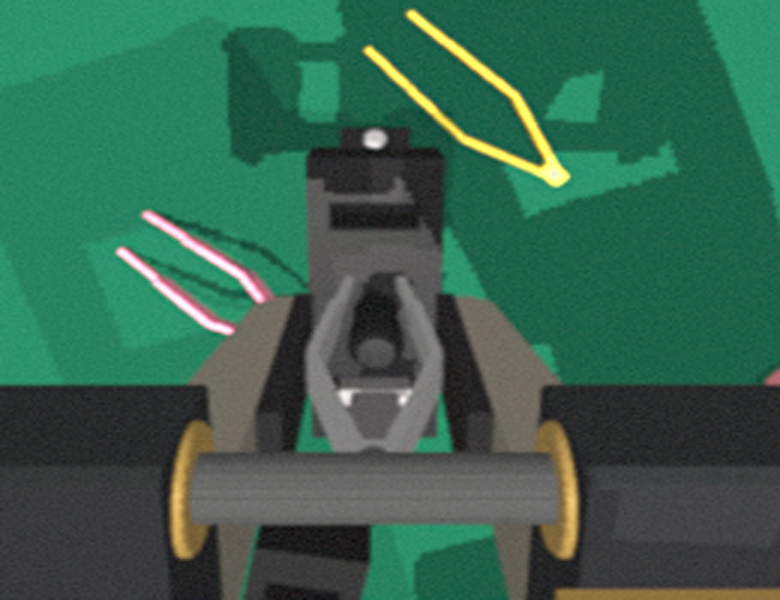

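The tweezers came out cleanly, with tips at (348,282) and (403,282), and the other tools are still standing. I'll carry them over to the fixture.

```bash
python3 -m pendant '[-0.003,0.014,0,-0.3,0.697, -0.011,0.050,0,-0.9,0.697, -0.021,0.09,0,-1.5,0.697, -0.030,0.13,0,-2.2,0.697, -0.039,0.17,0,-2.9,0.697, -0.048,0.21,0,-3.6,0.697, -0.057,0.25,0,-4.3,0.697, -0.066,0.29,0,-5,0.697]' 15 && python3 -m pendant '[-0.008,0.035,0,-0.6,0.697, -0.016,0.07,0,-1,0.697, -0.023,0.095,0,-1.5,0.697, -0.026,0.108,0,-1.7,0.697,-0.026,0.112,0,-1.7,0.697,-0.026,0.112,0,-1.7,0.697]' && python3 -c "
from h import *
shift([.470,-.188,.10],9.6)"
```

```text
clock: 7.4
tcp_pos: [0.4892, -0.0757, 0.1907]
ee_rot: [3.134, 0.217, 0.0]
contact_force: [-0.2, -0.6, -0.7]
opening: 0.302
finger_force: 3.1
clock: 8.15
tcp_pos: [0.4797, -0.188, 0.1906]
ee_rot: [-3.13, -0.263, 0.0]
contact_force: [-0.5, 0.3, 0.2]
opening: 0.3
finger_force: 3.1
tcp [ 0.4797 -0.188   0.1906] toolx yaw 9.59 z [-0.e+00  2.e-04 -1.e+00] shift mm [-9.6 -1.6 90.6] turn -0.01
```

```bash
python3 -m pendant '[-0.004,-0.001,0.015,0,0.697, -0.0095,-0.0015,0.04,0,0.697, -0.0095,-0.0015,0.06,0,0.697, -0.0095,-0.0015,0.075,0,0.697,-0.0095,-0.0015,0.085,0,0.697,-0.0095,-0.0015,0.09,0,0.697,-0.0095,-0.0015,0.09,0,0.697,-0.0095,-0.0015,0.09,0,0.697]'
python3 - <<'E'
from h import *
shift([.470,-.188,.10],9.6)
rgb,d,K,W,c=shot("wrist"); np.savez("w4.npz",rgb=rgb,d=d,K=K,W=W)
cv2.imwrite("pics/w4.png",cv2.resize(rgb[150:270,180:340],(800,600),interpolation=cv2.INTER_CUBIC)[...,::-1])
E
```

```text
clock: 9.15
tcp_pos: [0.4704, -0.1886, 0.101]
ee_rot: [3.13, 0.263, 0.001]
contact_force: [0.4, -0.3, 0.1]
opening: 0.303
finger_force: 3.1
tcp [ 0.4704 -0.1886  0.101 ] toolx yaw 9.59 z [ 8.e-04 -3.e-04 -1.e+00] shift mm [-0.3 -0.6  1. ] turn -0.01
```

View pics/w4.png

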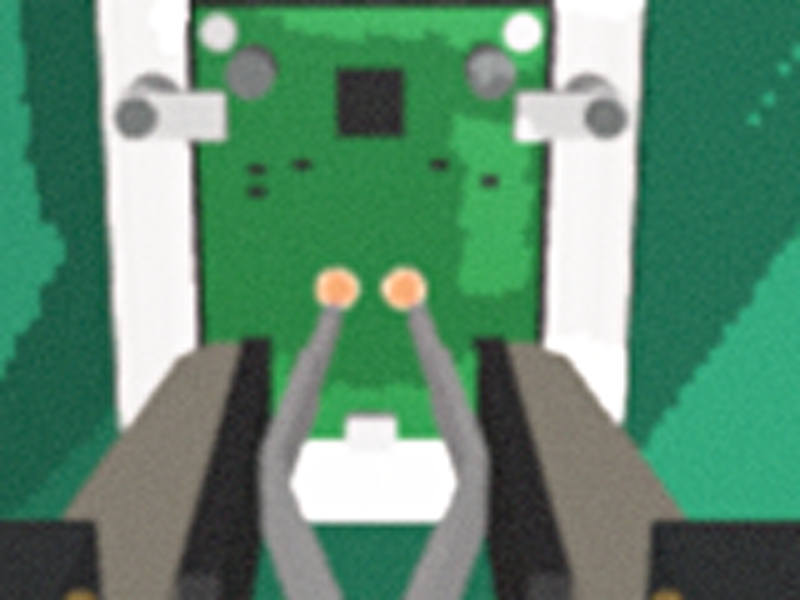

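Pads show at (337,290) and (405,290), with the tips hovering at about (338,305) and (417,305). The tips sit slightly to the right and are a bit wide. I'll measure that at sub-pixel level.

```bash
cat > meas.py <<'E'
from h import *
def meas(rgb,K,W,ztip,box=(225,195,285,222),zp=.03):
    x0,y0,x1,y1=box; S=8
    im=cv2.resize(rgb[y0:y1,x0:x1],None,fx=S,fy=S,interpolation=cv2.INTER_CUBIC)
    hsv=cv2.cvtColor(im,cv2.COLOR_RGB2HSV); bl=lambda p:(p+.5)/S-.5+[x0,y0]
    g=cv2.inRange(hsv,(0,0,60),(179,70,190)); p=cv2.inRange(hsv,(5,60,180),(25,255,255))
    out={}
    for nm,m in(("pad",p),("tip",g)):
        n,l,s,ce=cv2.connectedComponentsWithStats(m); I=[i for i in range(1,n) if s[i,4]>150]
        I=sorted(sorted(I,key=lambda i:-s[i,4])[:2],key=lambda i:ce[i,0]); q=[]
        for i in I:
            if nm=="pad": q.append([s[i,0]+s[i,2]/2,s[i,1]+s[i,3]/2])
            else:
                t=s[i,1]; v,u=np.where((l==i)); k=(v<t+16); q.append([u[k].mean(),t])
        out[nm]=bl(np.array(q)); print(nm,out[nm].round(2).tolist())
    C={}
    M=R.from_rotvec(robot.read_state()["ee_rot"]).as_matrix()
    P=onplane(out["pad"],zp,K,W,C);T=onplane(out["tip"],ztip,K,W,C)
    f=lambda A:(M.T@A)*1000
    print("pad gap",np.linalg.norm(P[0]-P[1])*1000,"tip gap",np.linalg.norm(T[0]-T[1])*1000)
    print("pad mid",P.mean(0).round(4),"tip mid",T.mean(0).round(4),"move tool mm L,R,mid",f(P[0]-T[0]).round(1),f(P[1]-T[1]).round(1),f(P.mean(0)-T.mean(0)).round(1))
E
python3 - <<'E'
from meas import *
a=np.load("w4.npz"); meas(a["rgb"],a["K"],a["W"],.046)
E
```

```text
pad [[247.0, 207.12], [260.38, 207.38]]
tip [[246.18, 209.31], [260.47, 203.06]]
pad gap 12.013196152570117 tip gap 13.11141365285588
pad mid [ 0.4697 -0.188   0.03  ] tip mid [ 0.4756 -0.1867  0.046 ] move tool mm L,R,mid [-3.2  0.2 16. ] [-8.9  0.3 16. ] [-6.   0.3 16. ]
```

```bash
python3 -m pendant '[-0.0005,-0.0007,0.003,0,0.699, -0.001,-0.0015,0.006,0,0.7,-0.001,-0.0015,0.009,0,0.7, -0.001,-0.0015,0.012,0,0.7,-0.001,-0.0015,0.012,0,0.7,-0.001,-0.0015,0.012,0,0.7]'
python3 - <<'E'
from meas import *
shift([.470,-.188,.085],9.6)
rgb,d,K,W,c=shot("wrist"); np.savez("w5.npz",rgb=rgb,d=d,K=K,W=W)
cv2.imwrite("pics/w5.png",cv2.resize(rgb[195:228,232:276],(800,600),interpolation=cv2.INTER_CUBIC)[...,::-1])
meas(rgb,K,W,.034)
E
```

```text
clock: 9.95
tcp_pos: [0.4689, -0.1871, 0.0886]
ee_rot: [-3.131, -0.263, 0.0]
contact_force: [0.0, 0.6, -0.2]
opening: 0.3
finger_force: 3.3
tcp [ 0.4689 -0.1871  0.0886] toolx yaw 9.6 z [-1.e-04  0.e+00 -1.e+00] shift mm [1.  1.  3.6] turn 0.0
pad [[248.94, 210.19], [262.81, 209.69]]
tip [[248.16, 205.81], [262.66, 205.81]]
pad gap 11.81551718306281 tip gap 12.05884166797189
pad mid [ 0.47   -0.1881  0.03  ] tip mid [ 0.4748 -0.1869  0.034 ] move tool mm L,R,mid [-5.2  0.5  4. ] [-4.7  0.3  4. ] [-4.9  0.4  4. ]
```

View pics/w5.png

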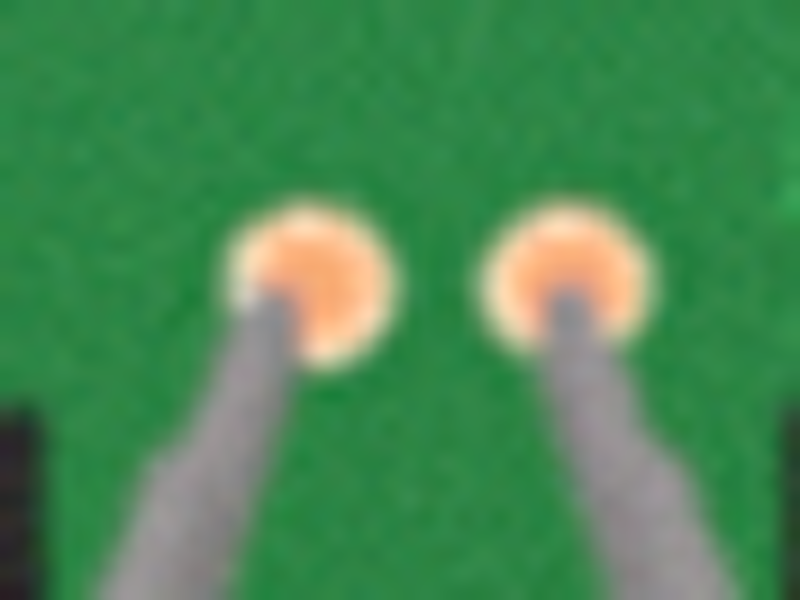

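The tips hover just over the pads: tip ends at (272,290) and (570,288), pad centres at (312,285) and (568,280). The gap reads about 13.6 mm, and the finger force (3.2 N, about 0.052 rad) says the same, so I'll squeeze slightly more and shift about +0.9 mm in tool y.

```bash
cat > m3.py <<'E'
from h import *
def m3(ztip,name=None,n=2):
    T=[];Pd=[];st=[]
    for _ in range(n):
        rgb,d,K,W,c=shot("wrist"); s=robot.read_state(); st.append([s["opening"],s["finger_force"],s["contact_force"][2]])
        f=rgb.astype(float); sat=cv2.cvtColor(rgb,cv2.COLOR_RGB2HSV)[...,1].astype(float); sat[f.max(2)>195]=255
        tips=[];M=R.from_rotvec(s["ee_rot"]).as_matrix()
        for lo,hi in((240,256),(256,271)):
            rows=np.arange(213,219);cs=[]
            for r in rows:
                w=np.clip(110-sat[r,lo:hi],0,70); cs.append((w*np.arange(lo,hi)).sum()/w.sum())
            a,b=np.polyfit(rows,cs,1)
            # end row: where grayness along the centre line drops to half
            rr=np.arange(206,216,.1); pts=np.c_[a*rr+b,rr].astype(np.float32)[None]
            sv=cv2.remap(sat.astype(np.float32),pts[...,0],pts[...,1],cv2.INTER_LINEAR)[0]
            e=rr[np.where(sv>75)[0].max()] if (sv>75).any() else 206
            tips.append([a*e+b,e])
        up=cv2.resize(rgb,None,fx=4,fy=4,interpolation=cv2.INTER_CUBIC); h=cv2.cvtColor(up,cv2.COLOR_RGB2HSV)
        m=cv2.inRange(h,(3,40,150),(28,255,255)); m[:760]=0;m[880:]=0
        k=[max((cc for cc in cv2.findContours(m[:,x0*4:x1*4].copy(),0,1)[0]),key=cv2.contourArea) for x0,x1 in((240,256),(256,271))]
        print("pad boxes",[cv2.boundingRect(i) for i in k])
        pads=[]
        for i,x0 in zip(k,(240,256)):
            (x,y),r=cv2.minEnclosingCircle(i); pads.append([(x+x0*4+.5)/4-.5,(y+.5)/4-.5])
        A=onplane(tips,ztip,K,W,c); B=onplane(pads,.03,K,W,c)
        T.append((A-s["tcp_pos"])@M*1000);Pd.append((B-s["tcp_pos"])@M*1000); print("tip px",np.round(tips,1).tolist(),"pad px",np.round(pads,1).tolist())
    T=np.mean(T,0);Pd=np.mean(Pd,0)
    print("tips",T.round(1).tolist(),"gap",T[1,1]-T[0,1],"\npads",Pd.round(1).tolist(),"gap",Pd[1,1]-Pd[0,1]); print("need: x(+2 for front edge)",(Pd[:,0]-T[:,0]+2).round(1),"y",(Pd[:,1]-T[:,1]).round(1),"state",np.mean(st,0).round(3))
    if name: cv2.imwrite(name,cv2.resize(rgb[195:228,232:276],(800,600),interpolation=cv2.INTER_CUBIC)[...,::-1])
E
python3 -c "
from m3 import *
m3(.0336)" && python3 -m pendant '[0,0.0008,0,0,0.704,0,0.0008,0,0,0.706,0,0.0008,0,0,0.706,0,0.0008,0,0,0.706]' && python3 -c "
from m3 import *
m3(.0336,n=3);shift([.470,-.188,.085],9.6)"
```

```text
pad boxes [(21, 826, 32, 34), (12, 826, 33, 31)]
tip px [[247.4, 212.1], [262.4, 210.8]] pad px [[248.6, 210.2], [262.7, 210.2]]
pad boxes [(20, 826, 33, 34), (12, 826, 33, 31)]
tip px [[247.3, 211.9], [262.4, 210.8]] pad px [[248.6, 210.2], [262.7, 210.3]]
tips [[0.3, -6.0, 55.1], [1.3, 6.6, 55.1]] gap 12.652443283639691 
pads [[0.7, -5.0, 58.7], [0.7, 7.0, 58.7]] gap 11.97652112248577
need: x(+2 for front edge) [2.4 1.3] y [1.  0.3] state [ 0.3    3.304 -0.773]
clock: 10.6
tcp_pos: [0.469, -0.1879, 0.0886]
ee_rot: [-3.131, -0.263, -0.0]
contact_force: [0.5, 0.1, -1.5]
opening: 0.293
finger_force: 3.7
pad boxes [(16, 826, 33, 31), (9, 826, 33, 31)]
tip px [[248.1, 210.9], [261.4, 210.8]] pad px [[247.7, 210.0], [261.8, 210.2]]
pad boxes [(16, 826, 33, 31), (9, 826, 33, 31)]
tip px [[248.1, 210.9], [261.5, 210.8]] pad px [[247.7, 210.1], [261.8, 210.2]]
pad boxes [(16, 826, 33, 31), (8, 826, 34, 31)]
tip px [[248.1, 211.1], [261.4, 210.8]] pad px [[247.7, 210.0], [261.8, 210.1]]
tips [[1.2, -5.4, 55.0], [1.4, 5.8, 55.0]] gap 11.190054190012244 
pads [[0.8, -5.8, 58.6], [0.7, 6.2, 58.6]] gap 12.023901369170549
need: x(+2 for front edge) [1.6 1.4] y [-0.4  0.4] state [ 0.294  3.677 -0.34 ]
tcp [ 0.469  -0.1879  0.0886] toolx yaw 9.6 z [ 1.e-04 -0.e+00 -1.e+00] shift mm [1.  0.2 3.6] turn -0.0
```

```bash
sed -i 's/np.arange(213,219)/np.arange(216,221)/' m3.py; python3 -c "
from m3 import *
m3(.0336,'pics/w6.png',n=3)"
```

```text
pad boxes [(16, 826, 33, 31), (9, 826, 33, 31)]
tip px [[248.1, 211.7], [260.8, 211.8]] pad px [[247.7, 210.1], [261.8, 210.2]]
pad boxes [(16, 826, 33, 31), (9, 826, 33, 31)]
tip px [[248.2, 211.7], [260.8, 211.7]] pad px [[247.7, 210.1], [261.9, 210.1]]
pad boxes [(16, 826, 33, 31), (9, 826, 33, 31)]
tip px [[248.2, 211.7], [260.9, 211.8]] pad px [[247.8, 210.0], [261.9, 210.1]]
tips [[0.6, -5.3, 55.0], [0.5, 5.3, 55.0]] gap 10.604549416590071 
pads [[0.8, -5.8, 58.6], [0.8, 6.3, 58.6]] gap 12.055395314158007
need: x(+2 for front edge) [2.2 2.2] y [-0.5  1. ] state [ 0.293  3.677 -0.618]
```

View pics/w6.png

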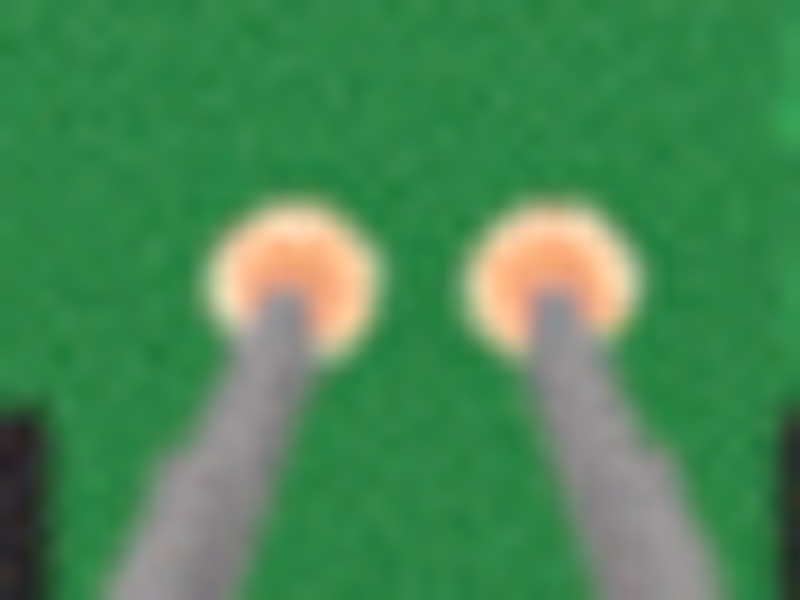

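Gap estimates differ slightly: about 12.4 mm by eye and 12.1 mm from force. The copper and ring behind the tips disturb the edges, so I'll move them over plain green for a clean edge measurement.

```bash
python3 -m pendant '[-0.005,0,-0.002,0,0.706,-0.01,0,-0.002,0,0.706,-0.01,0,-0.002,0,0.706,-0.01,0,-0.002,0,0.706,-0.01,0,-0.002,0,0.706]'
python3 - <<'E'
from h import *
F=[shot("wrist")[0] for _ in range(4)]
rgb=np.mean(F,0).astype(np.float32); np.savez("w7.npz",rgb=rgb)
sat=1-rgb.min(2)/rgb.max(2)
for r in range(207,224):
    o=[]
    for lo,hi in((240,254),(254,270)):
        s=sat[r,lo:hi]; i=s.argmin(); th=.38
        if s[i]>th: o.append((round(float(s[i]),2),));continue
        a=i
        while a>0 and s[a]<th:a-=1
        b=i
        while b<len(s)-1 and s[b]<th:b+=1
        L=a+(s[a]-th)/(s[a]-s[a+1]+1e-9);H=b-(s[b]-th)/(s[b]-s[b-1]+1e-9)
        o.append((round(float(lo+L),2),round(float(lo+H),2),round(float(s[i]),2)))
    print(r,o)
E
```

```text
clock: 11.52
tcp_pos: [0.4592, -0.1896, 0.0906]
ee_rot: [3.131, 0.263, 0.0]
contact_force: [-0.3, -0.2, 0.7]
opening: 0.295
finger_force: 3.7
207 [(0.66,), (0.65,)]
208 [(0.65,), (0.66,)]
209 [(0.51,), (0.52,)]
210 [(245.62, 248.55, 0.21), (260.48, 263.55, 0.22)]
211 [(244.87, 249.19, 0.01), (259.81, 264.22, 0.04)]
212 [(244.42, 249.31, 0.02), (259.79, 264.51, 0.02)]
213 [(244.0, 249.4, 0.03), (259.82, 264.9, 0.02)]
214 [(243.73, 249.46, 0.03), (259.86, 265.35, 0.03)]
215 [(243.4, 249.28, 0.02), (260.03, 265.65, 0.02)]
216 [(242.95, 248.79, 0.02), (260.37, 265.95, 0.02)]
217 [(242.43, 248.3, 0.01), (260.61, 266.47, 0.03)]
218 [(241.94, 247.8, 0.02), (260.95, 266.95, 0.03)]
219 [(240.91, 247.61, 0.02), (261.34, 268.13, 0.01)]
220 [(239.98, 247.31, 0.02), (261.58, 268.9, 0.02)]
221 [(239.34, 246.87, 0.01), (261.95, 269.33, 0.03)]
222 [(238.55, 246.62, 0.01), (262.37, 269.97, 0.01)]
223 [(233.56, 246.27, 0.02), (262.59, 273.56, 0.01)]
```

On plain green, the tip edges give a gap of about 12.2 mm centred at column 254.5, which agrees with the 3.7 N finger force, so the gap is right. Going back, I need about +0.4 mm in x and +0.2 mm in y relative to the earlier spot.

```bash
python3 -m pendant '[0.006,0,0,0,0.706,0.0104,0.0002,0.001,0,0.706,0.0104,0.0002,0.002,0,0.706,0.0104,0.0002,0.002,0,0.706,0.0104,0.0002,0.002,0,0.706,0.0104,0.0002,0.002,0,0.706]' && python3 -c "
from m3 import *
m3(.0336);shift([.470,-.188,.085],9.6)"
```

```text
clock: 12.48
tcp_pos: [0.4693, -0.1881, 0.0886]
ee_rot: [3.131, 0.263, 0.0]
contact_force: [-0.5, -0.4, -0.8]
opening: 0.293
finger_force: 3.7
pad boxes [(14, 828, 35, 29), (7, 828, 34, 31)]
tip px [[248.2, 211.8], [260.8, 212.0]] pad px [[247.4, 210.5], [261.5, 210.4]]
pad boxes [(14, 828, 35, 29), (6, 828, 35, 32)]
tip px [[248.2, 211.6], [260.8, 211.8]] pad px [[247.4, 210.6], [261.4, 210.5]]
tips [[0.5, -5.3, 55.0], [0.4, 5.3, 55.0]] gap 10.61273489032503 
pads [[0.3, -6.1, 58.6], [0.5, 5.9, 58.6]] gap 12.007776849400264
need: x(+2 for front edge) [1.8 2.1] y [-0.8  0.6] state [ 0.296  3.677 -0.319]
tcp [ 0.4693 -0.1881  0.0886] toolx yaw 9.59 z [-0.  0. -1.] shift mm [0.7 0.  3.6] turn -0.01
```

```bash
python3 -m pendant '[0,-0.0002,0.001,0,0.706,0,-0.0002,0.002,0,0.706,0,-0.0002,0.0028,0,0.706,0,-0.0002,0.0028,0,0.706]' && python3 -m pendant '[0,0,0.0003,0,0.706,0,0,0.0006,0,0.706,0,0,0.0006,0,0.706]'&& python3 -m pendant '[0,0,0.0003,0,0.706,0,0,0.0003,0,0.706]' && python3 -c "
from h import *
for i in range(4):
    s=robot.read_state();print(s['tcp_pos'][2],s['contact_force'],s['finger_force'],s['opening']);robot.grab_frame('top')"
```

```text
clock: 13.08
tcp_pos: [0.4693, -0.1878, 0.0857]
ee_rot: [-3.131, -0.263, 0.0]
contact_force: [0.3, -0.2, 1.3]
opening: 0.294
finger_force: 3.7
clock: 13.45
tcp_pos: [0.4694, -0.1879, 0.0852]
ee_rot: [-3.131, -0.263, 0.0]
contact_force: [-0.3, -0.2, 0.2]
opening: 0.296
finger_force: 3.7
clock: 13.7
tcp_pos: [0.4694, -0.1879, 0.0849]
ee_rot: [3.131, 0.263, 0.0]
contact_force: [0.1, -0.5, -0.1]
opening: 0.295
finger_force: 3.7
0.08488359695425962 [ 0.12515743 -0.50190321 -0.06739697] 3.6626955808606 0.2946141418988492
0.08488610923206119 [-0.62122606 -0.30947613 -0.70531803] 3.6662480427185073 0.2950182465071299
0.084880458257773 [ 0.6613873   0.03376313 -0.58174739] 3.668076380272396 0.29352273616518376
0.08490952582492498 [ 0.00147227  0.49196284 -0.2084202 ] 3.668790497467853 0.2949254788577653
```

```bash
cat > z.py <<'E'
from h import *
L=[]
for i in range(3):
    s=robot.read_state();L.append([s['tcp_pos'][2]*1000,*s['contact_force'],*s['ft_torque']]);robot.grab_frame('top')
print("MEAN z,F,M",np.mean(L,0).round(3))
E
python3 -m pendant '[0,0,0.0003,0,0.706,0,0,0.0003,0,0.706]'|grep clock; python3 z.py;python3 -m pendant '[0,0,0.0003,0,0.706,0,0,0.0003,0,0.706]'|grep clock; python3 z.py;python3 -m pendant '[0,0,0.0003,0,0.706,0,0,0.0003,0,0.706]'|grep clock; python3 z.py
```

```text
clock: 14.15
MEAN z,F,M [ 8.4665e+01 -1.2600e-01 -4.2300e-01  7.2200e-01  2.3000e-02  3.5000e-02
 -1.1000e-02]
clock: 14.55
MEAN z,F,M [ 8.4476e+01 -1.8000e-01  4.2000e-01  4.2770e+00  2.3000e-02  3.1000e-02
 -4.3000e-02]
clock: 14.95
MEAN z,F,M [ 8.4203e+01 -1.4300e-01 -2.3100e-01  5.4780e+00  2.0000e-02  7.1000e-02
 -3.1000e-02]
```

```bash
python3 -m pendant '[0,0,-0.0002,0,0.706,0,0,-0.0002,0,0.706]'|grep clock; python3 z.py; python3 -c "
from m3 import *
m3(.030,'pics/w8.png');s=robot.read_state();print(s['tcp_pos'],s['finger_force'],s['opening'])"
```

```text
clock: 15.35
MEAN z,F,M [ 8.4245e+01 -8.8000e-02 -5.2000e-02  4.5730e+00 -3.9000e-02  4.2000e-02
  4.0000e-03]
pad boxes [(14, 834, 35, 33), (8, 834, 34, 32)]
tip px [[248.1, 213.7], [260.8, 213.7]] pad px [[247.4, 212.1], [261.8, 212.2]]
pad boxes [(14, 834, 35, 33), (8, 834, 34, 32)]
tip px [[248.2, 213.8], [260.8, 213.7]] pad px [[247.4, 212.2], [261.8, 212.2]]
tips [[-1.0, -5.3, 54.2], [-0.9, 5.3, 54.2]] gap 10.592522381757584 
pads [[0.4, -5.9, 54.2], [0.4, 6.1, 54.2]] gap 11.98974838859149
need: x(+2 for front edge) [3.4 3.3] y [-0.6  0.8] state [0.292 3.547 5.041]
[ 0.46944654 -0.18791792  0.08424247] 3.5470939142396674 0.29052029151278497
```

View pics/w8.png

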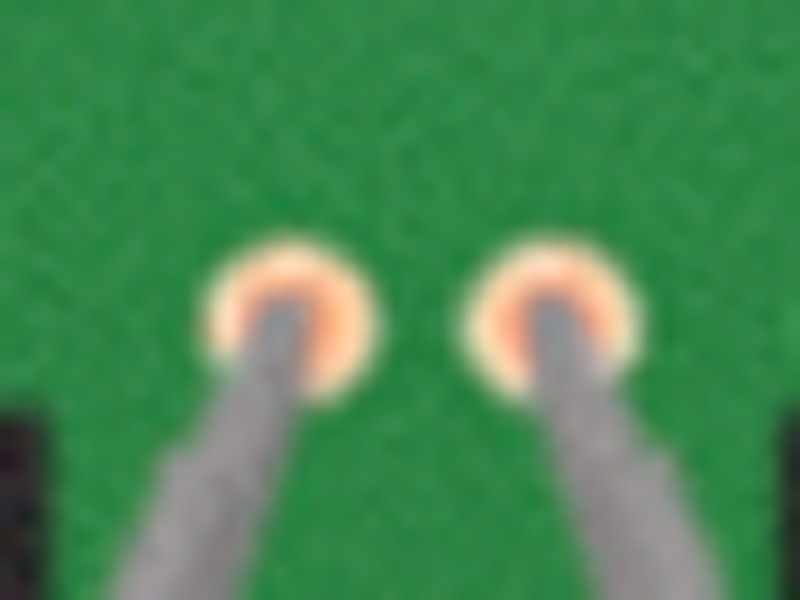

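The tips are on the pads: ends at (280,295) and (555,295), pad centres at (292,320) and (553,320). Given the 2 mm front half-width, that is within about 0.6 mm of centre. I'll ease the press.

```bash
python3 -m pendant '[0,0,-0.0002,0,0.706,0,0,-0.0002,0,0.706]'|grep clock; python3 z.py; python3 -c "
from h import *
s=robot.read_state();print(s['tcp_pos'],s['finger_force'],s['opening'])"
```

```text
clock: 15.85
MEAN z,F,M [ 8.4314e+01  4.3200e-01 -6.7400e-01  3.3050e+00 -6.0000e-02  4.8000e-02
 -2.6000e-02]
[ 0.4692973  -0.18785689  0.08430795] 3.571641410817392 0.29375112450071333
```

```bash
python3 -m pendant '[0,0,-0.0001,0,0.706,0,0,-0.0001,0,0.706]'|grep clock; python3 z.py; for i in 1 2 3; do python3 -m pendant '[0,0,0,0,0.706,0,0,0,0,0.706,0,0,0,0,0.706,0,0,0,0,0.706,0,0,0,0,0.706,0,0,0,0,0.706,0,0,0,0,0.706,0,0,0,0,0.706]'; done; python3 z.py; python3 -c "
from m3 import *
m3(.030,n=1)"
```

```text
clock: 16.25
MEAN z,F,M [ 8.4392e+01  3.0100e-01 -7.7400e-01  1.8830e+00 -9.2000e-02  6.3000e-02
  1.6000e-02]
clock: 17.4
tcp_pos: [0.4693, -0.1879, 0.0845]
ee_rot: [-3.131, -0.263, 0.0]
contact_force: [0.2, -0.2, 0.4]
opening: 0.294
finger_force: 3.6
clock: 18.4
tcp_pos: [0.4694, -0.1879, 0.0845]
ee_rot: [-3.131, -0.263, -0.0]
contact_force: [-0.2, -0.5, 0.4]
opening: 0.294
finger_force: 3.6
clock: 19.4
tcp_pos: [0.4694, -0.1879, 0.0845]
ee_rot: [-3.131, -0.263, -0.0]
contact_force: [0.7, 0.1, 0.7]
opening: 0.295
finger_force: 3.6
MEAN z,F,M [ 8.4477e+01  1.3000e-01 -1.0000e-02  8.8900e-01 -6.2000e-02 -7.0000e-03
 -6.0000e-03]
pad boxes [(14, 834, 35, 33), (9, 834, 35, 31)]
tip px [[248.2, 213.7], [260.8, 213.4]] pad px [[247.4, 212.3], [262.1, 212.2]]
tips [[-1.1, -5.3, 54.5], [-0.8, 5.3, 54.5]] gap 10.582035933844274 
pads [[0.1, -5.9, 54.5], [0.2, 6.3, 54.5]] gap 12.21833704763743
need: x(+2 for front edge) [3.2 3. ] y [-0.6  1. ] state [0.293 3.596 0.549]
```

Contact has relaxed to about 1 N, so I'll nudge down 0.1 mm for a secure light touch and hold.

```bash
python3 -m pendant '[0,0,0.0001,0,0.706,0,0,0.0001,0,0.706,0,0,0.0001,0,0.706,0,0,0.0001,0,0.706,0,0,0.0001,0,0.706,0,0,0.0001,0,0.706,0,0,0.0001,0,0.706,0,0,0.0001,0,0.706]'|grep clock; python3 z.py; for i in 1 2 3; do python3 -m pendant '[0,0,0,0,0.706,0,0,0,0,0.706,0,0,0,0,0.706,0,0,0,0,0.706,0,0,0,0,0.706,0,0,0,0,0.706,0,0,0,0,0.706,0,0,0,0,0.706]'|grep -E 'clock|contact|opening|finger'; done; python3 z.py
```

```text
clock: 20.6
MEAN z,F,M [ 8.4406e+01 -3.6500e-01 -3.0500e-01  1.5770e+00 -4.6000e-02 -1.6000e-02
  5.0000e-03]
clock: 21.75
contact_force: [0.1, -0.7, 2.3]
opening: 0.294
finger_force: 3.6
clock: 22.75
contact_force: [-0.4, -0.3, 2.3]
opening: 0.293
finger_force: 3.6
clock: 23.75
contact_force: [-0.5, -0.4, 1.6]
opening: 0.293
finger_force: 3.6
MEAN z,F,M [ 8.4385e+01  2.0000e-02 -4.8000e-01  1.5630e+00 -4.3000e-02 -1.8000e-02
 -1.6000e-02]
```

Steady contact at about 2 N, held for 3 s.

```bash
python3 -c "
from rig import robot
print(robot.close_job())"
```

```text
the job is handed in; nothing more can be done
None
```

I handed the job in at about 24 s with the tweezers still squeezed to roughly a 12 mm tip gap and both tips on the pads, within about 0.6 mm of centre by camera, held over 3 s at about 2 N; I never touched the other two tools or the loose toy parts, but took no final picture of them, and the pink and yellow look-alike tweezers fell over early on with the arm well clear of them.

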